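# Find the full bolt tin by its heft

### The arm

A 6-joint arm with a two-finger parallel gripper is mounted at the origin on a cart in front of the work surface, level with it; the furniture and walls round the work are solid. World frame = base frame: x ahead of the robot, y to its left, z up, the work surface at z = 0. Lengths are in m, angles in rad, forces in N, time in s.
With the tool pointing down it reaches from about 0.3 to 1 m from the base axis. Payload 5.1 kg.
Tool frame: the origin (TCP) lies midway between the tips of the shut fingers; the grasp point (between the pads) lies 19 mm behind it; z points along the fingers, y is the line along which they close (so a half turn about z gives the same grasp; the last joint's range is limited). The gripper opens to 95 mm and grips with 3 to 60 N. Pads are 20 mm wide; open, the fingers measure 119 mm over their backs; the gripper's body (75 mm by 180 mm) begins 59 mm behind the grasp point.
Start: joints at [-1.233, 0.124, 1.65, -0, 1.367, -0.083], TCP at [0.265, -0.593, 0.215] pointing down, gripper open.
Joint ranges: [-2.61, 2.61], [-1.02, 2.33], [0.03, 2.71], [-1.35, 4.49], [0.32, 2.68], [-2.91, 2.91]. Speed limits (rad/s): [2.57, 2.57, 3.14, 3.14, 3.14, 3.14].

### API

Orientations are given as a rotation vector (axis times angle).
In Python, from bench import state, camera, finish_job, trace gives the robot as it stands.
- The arm moves only by the tool send_rows, never from a script. Its argument "motion" is a list of rows, each an object with "gripper": the opening, from 0 (shut) to 1 (fully open); "offset": the shift along the tool's x, y, z in mm, a list of three; "yaw": the turn about the tool's z in rad. In form: [{"gripper": gripper, "offset": [tx, ty, tz], "yaw": yaw}, ...]. A call has exactly 8 rows; each row shifts and turns the commanded pose from where the row before left it, along the tool's axes as they then stand; what a row does not reach is not made up. A row lasts 1/10 s, in which the tool goes at most 50 mm and 8.59 degrees, less where a joint would pass 70% of its speed; a pose out of reach is approached as far as the arm can. A call is refused whole if a number of a shift passes 50 or a number of a turn 0.15, either way. A call with a gripper value outside its range is refused whole. The fingers move at their own pace and stop on an object; "force" is the grip in N (left out, the last holds). Time passes only in rows, so rows that do not move let the fingers close, or fill a call up. It gives the time, the measured TCP pose, the force, the opening and the grip force at its end, in the units of the state.
- state(): the state, without advancing time (a new reading comes with each control period).
- camera(name): name is "scene" or "top" or "wrist"; returns a dict with "frame" (420x560x3 uint8, blue, green, red), "mtx" (3x3 intrinsics, pixels), "pose" (4x4, takes a point from camera to world coordinates). Camera axes: x right, y down, z forward; pixel columns grow to the right and rows downward; lengths in m; the calibration is good to about 2 mm. A picture is of the moment at which its call begins. There is no depth.
- finish_job(): hands the job in; it is judged then, once.
Trained networks look in a picture, given as the dict that the camera call returned (one of the last four; its "shot" number tells which), for a name from the list of things; names that differ only in an ending like _2 or _b are one class to them, and where a whole thing is asked for, a point or a joint stands for the part that bears it (a point fixed in the world has none). Each returns a list of dicts, best first, with "score" (0 to 1); they miss things now and then, are a little off and sometimes report something else, mostly with a low value. They report only what shows in the picture. A call takes as long as a camera call.
- trace(picture, query): "mask" (420x560 bool, what is visible of it) and "xy" ([column, row] in pixels, amid what is visible of it).
The state is a dict: "clock": time; "joint_pos": joint angles; "joint_velocities": joint speeds; "tau": joint torques, N m; "tcp_pos": TCP position; "orientation": TCP orientation; "wrist_force": force on the tool from outside, world axes, zero at the start; "ft_torque": the same for the moment, N m; "finger_gap": opening from 0.0 (shut) to 1.0 (fully open); "gripper_force": force on a finger pad.
Only numpy, scipy, OpenCV 4.12 (cv2) and the standard library are available. Lean on these libraries where they do the work, as an engineer would, in place of code of your own. Each camera call takes 0.05 s, during which the arm holds its last target. There are 200 camera calls.

### The job

Pull the drawer of the low blue unit right out and heft the three identical closed tins that stand in it to find the one packed full of bolts, which is clearly the heaviest. Set any other tin you lift gently back upright in a bay of the drawer, leave the drawer out and the things lying around undisturbed. Finish still holding the heaviest tin in the gripper, upright and still, raised over the drawer a good hand's breadth (15 cm or more above the bench) for the fitter to take: do not put it down.

Things in the scene. Friction and masses are not known exactly. Their poses are not given: they have to be found in the camera images.
- drawer_unit: low blue sheet-steel unit with one shallow drawer, standing fixed on the bench; 276 wide (y), 186 deep (x), 60 high, 62 with the rubber mat on top. Origin under the middle of its front edge at bench level; x points into the unit (away from the drawer front), y along the front to the left as seen from in front, z up. The drawer comes out along -x
- drawer (a joint): how far the drawer is out, m: 0 shut, 0.15 fully out at its stop; slides with about 2 N of friction, stays where it is left
- drawer_pull (a point): middle of the straight steel bar handle on the white drawer front, 36 mm above the bench; bar about 100 mm long along y, 11 mm thick, its centre 35 mm out from the drawer front, so a finger fits behind it from above; axes as the drawer unit's, moves with the drawer. The drawer front is 274 wide, its upper edge 57 mm above the bench
- tray_floor (a point): middle of the drawer's inner floor, 12 mm above the bench; axes as the drawer unit's, moves with the drawer. Inside, the drawer is 144 long (x) and 243 wide (y), split by two low dividers into three bays 79 wide whose middles lie at y = -82, 0 and +82 mm; dividers, rear and side walls stand 22 mm above the floor, the front 45 mm. One tin stands in each bay, near the middle of its length (within 10 mm). With the drawer fully out all three bays are clear in front of the unit
- tin_a: one of three closed round tins that look exactly alike, grey body with a blue lid that does not come off: 67 mm across the lid (65 mm body), 35 mm high; origin at the centre of its underside, z up out of the lid. One of the three, not told by its name or place, is packed full and weighs at least 0.15 kg more than either of the others; the two others are near alike (within 0.10 kg of each other); all lie between 0.1 and 0.55 kg
- tin_b: one of three closed round tins that look exactly alike, grey body with a blue lid that does not come off: 67 mm across the lid (65 mm body), 35 mm high; origin at the centre of its underside, z up out of the lid. One of the three, not told by its name or place, is packed full and weighs at least 0.15 kg more than either of the others; the two others are near alike (within 0.10 kg of each other); all lie between 0.1 and 0.55 kg
- tin_c: one of three closed round tins that look exactly alike, grey body with a blue lid that does not come off: 67 mm across the lid (65 mm body), 35 mm high; origin at the centre of its underside, z up out of the lid. One of the three, not told by its name or place, is packed full and weighs at least 0.15 kg more than either of the others; the two others are near alike (within 0.10 kg of each other); all lie between 0.1 and 0.55 kg
- masking_tape: bystander: roll of tape 86 across, 24 high, lying at the back on top of the drawer unit; origin at the centre of its underside
- micrometer: bystander: micrometer 44x124x16, lying at the back on top of the drawer unit; origin at the centre of its underside
- collet_4: bystander: steel collet 36x84x36 lying on the bench left of the unit; origin at the centre of its underside
- marker_pen: bystander: marker 15x134x15 lying on the bench left of the drawer, in front of the vice; origin at the centre of its underside
- knurled_knob: bystander: small brass-coloured knob 21 across, 18 high, on the bench in front of the vice; origin at the centre of its underside

How it is judged:
By the outcome, as a careful person would: the job done as asked, in the order asked, and still so for the second after the job is handed in, while the arm keeps its last pose, push and grip.
It also fails if it takes over 64 s, if anything falls off the work surface, if the arm or the gripper's body presses on something with over 40 N, if the wrist force passes 120 N, or if a joint passes its speed limit or range.

## Working session

There is one attempt and no reset: what is moved stays moved. The work goes in short steps, Python scripts to look and compute and a tool call to move; the robot and the scene stay as the last step left them, time stands still between calls to the robot, and variables do not carry over. Pictures are saved under pics/ and viewed, at most 10 in all, crops included, and the job is handed in when it is done.

Besides the shell and the picture viewer there is one more tool, called after "Call:" as name(argument=value, ...) on one line, values as JSON. send_rows: Moves the arm, as the interface text tells. Its arguments: {"type":"object","properties":{"motion":{"type":"array"},"force":{"type":"number"}},"required":["motion"]}

```bash
mkdir -p pics; cat > h.py <<'E'
import numpy as np, cv2
from bench import state, camera, trace
def ray(c,px,z):
    d=c["pose"][:3,:3]@np.linalg.inv(c["mtx"])@np.array([px[0],px[1],1.0]); o=c["pose"][:3,3]
    return o+d*(z-o[2])/d[2]
E
python3 - <<'E'
from h import *
s=state(); print({k:np.round(v,3).tolist() for k,v in s.items()})
for n in ("top","scene"):
    c=camera(n); cv2.imwrite(f"pics/{n}0.png",c["frame"])
    print(n,np.round(c["pose"],3).tolist())
    for q,z in (("drawer_unit",.06),("drawer_pull",.036),("drawer",.036),("masking_tape",.08),("micrometer",.075),("collet_4",.02),("marker_pen",.01),("knurled_knob",.01)):
        for t in trace(c,q)[:2]:
            m=t["mask"]; r=cv2.minAreaRect(np.argwhere(m)[:,::-1].astype(np.float32))
            print(q,round(t["score"],2),np.round(t["xy"]),ray(c,t["xy"],z).round(3),[ray(c,p,z)[:2].round(3).tolist() for p in cv2.boxPoints(r)])
E
```

```text
{'clock': 0.0, 'joint_pos': [-1.233, 0.125, 1.652, -0.0, 1.367, -0.083], 'joint_velocities': [0.001, -0.001, 0.001, 0.0, -0.001, -0.0], 'tau': [0.001, -41.76, -35.993, 0.078, 0.049, -0.0], 'tcp_pos': [0.265, -0.593, 0.213], 'orientation': [-3.07, -0.656, 0.0], 'wrist_force': [-0.175, 0.014, -0.627], 'ft_torque': [0.004, 0.021, -0.006], 'gripper_force': 0.0, 'finger_gap': 0.999}
top [[0.025, -0.999, 0.045, 0.509], [-1.0, -0.025, -0.003, -0.218], [0.004, -0.045, -0.999, 1.103], [0.0, 0.0, 0.0, 1.0]]
drawer_unit 0.58 [352. 184.] [ 0.638 -0.402  0.06 ] [[0.627, -0.209], [0.814, -0.359], [0.637, -0.577], [0.452, -0.426]]
drawer_pull 0.83 [327. 211.] [ 0.569 -0.341  0.036] [[0.627, -0.213], [0.667, -0.245], [0.495, -0.46], [0.456, -0.429]]
drawer 0.6 [320. 220.] [ 0.546 -0.323  0.036] [[0.623, -0.218], [0.662, -0.248], [0.495, -0.456], [0.458, -0.425]]
masking_tape 0.71 [340. 134.] [ 0.764 -0.367  0.08 ] [[0.778, -0.314], [0.78, -0.401], [0.693, -0.403], [0.691, -0.316]]
micrometer 0.78 [365. 180.] [ 0.649 -0.432  0.075] [[0.668, -0.381], [0.698, -0.41], [0.614, -0.497], [0.584, -0.468]]
c
[... 844 characters left out ...]
0.71 [264. 133.] [ 0.714 -0.329  0.08 ] [[0.802, -0.367], [0.729, -0.421], [0.667, -0.332], [0.736, -0.283]]
masking_tape 0.65 [316. 176.] [ 0.559 -0.291  0.08 ] [[0.659, -0.221], [0.489, -0.43], [0.447, -0.373], [0.612, -0.176]]
micrometer 0.58 [314. 118.] [ 0.655 -0.437  0.075] [[0.696, -0.402], [0.616, -0.495], [0.588, -0.457], [0.666, -0.367]]
collet_4 0.58 [231. 168.] [ 0.746 -0.248  0.02 ] [[0.774, -0.206], [0.798, -0.242], [0.716, -0.278], [0.695, -0.241]]
marker_pen 0.78 [282. 353.] [0.421 0.02  0.01 ] [[0.4, 0.076], [0.463, -0.045], [0.448, -0.052], [0.386, 0.069]]
knurled_knob 0.59 [252. 316.] [ 0.503 -0.003  0.01 ] [[0.515, -0.005], [0.501, -0.015], [0.486, 0.004], [0.501, 0.014]]
```

View pics/top0.png

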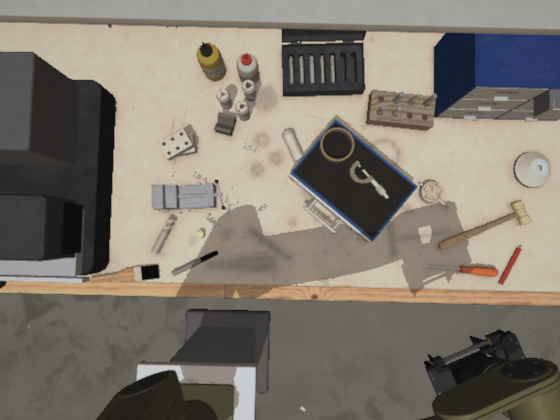

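View pics/scene0.png

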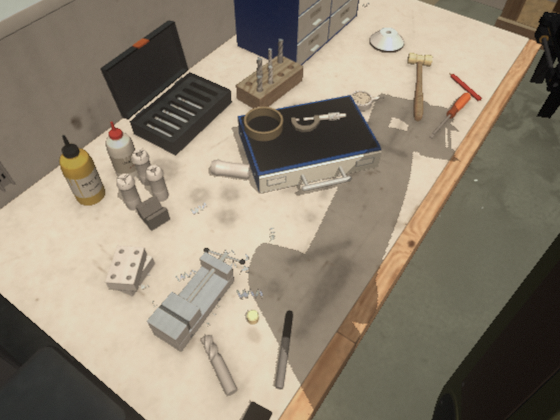

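The top view shows the unit with its mat corners at about (337,118), (416,185), (372,240) and (291,173). The handle bar lies at about (307,202)–(338,227), in front of the lower-left edge. Next I'll fit the unit pose.

```bash
python3 - <<'E'
from h import *
from scipy.optimize import least_squares
c=camera("top"); f=c["frame"]
u=trace(c,"drawer_unit")[0]["mask"]
g=f.max(2); blue=(f[...,0].astype(int)-f[...,2]>40)
m=((g<70)|blue)&cv2.dilate(u.astype(np.uint8),np.ones((5,5))).astype(bool)
n,l,st,_=cv2.connectedComponentsWithStats(m.astype(np.uint8)); k=1+st[1:,4].argmax()
hull=cv2.convexHull(np.argwhere(l==k)[:,::-1].astype(np.float32))[:,0]
W=np.array([ray(c,p,.062)[:2] for p in hull],np.float32)
r=cv2.minAreaRect(W*1000); print(r,cv2.boxPoints(r).round(1).tolist())
for p in ((307,202),(338,227),(322,214)): print(p,ray(c,p,.036).round(3))
crop=cv2.resize(f[105:255,275:430],None,fx=5,fy=5*.78 and 4,interpolation=cv2.INTER_CUBIC)
# overlay predicted corners
for p in cv2.boxPoints(r):
    q=np.linalg.inv(c["pose"])@np.array([p[0]/1000,p[1]/1000,.062,1]); q=c["mtx"]@q[:3]; q=q[:2]/q[2]
    cv2.circle(crop,(int((q[0]-275)*5),int((q[1]-105)*4)),4,(0,0,255),1)
cv2.imwrite("pics/crop1.png",crop)
E
```

```text
((651.24462890625, -405.31719970703125), (274.2557067871094, 183.92518615722656), 51.56248474121094) [[494.0, -455.6000061035156], [638.0, -569.9000244140625], [808.5, -355.1000061035156], [664.5, -240.6999969482422]]
(307, 202) [ 0.591 -0.288  0.036]
(338, 227) [ 0.527 -0.371  0.036]
(322, 214) [ 0.561 -0.328  0.036]
```

View pics/crop1.png

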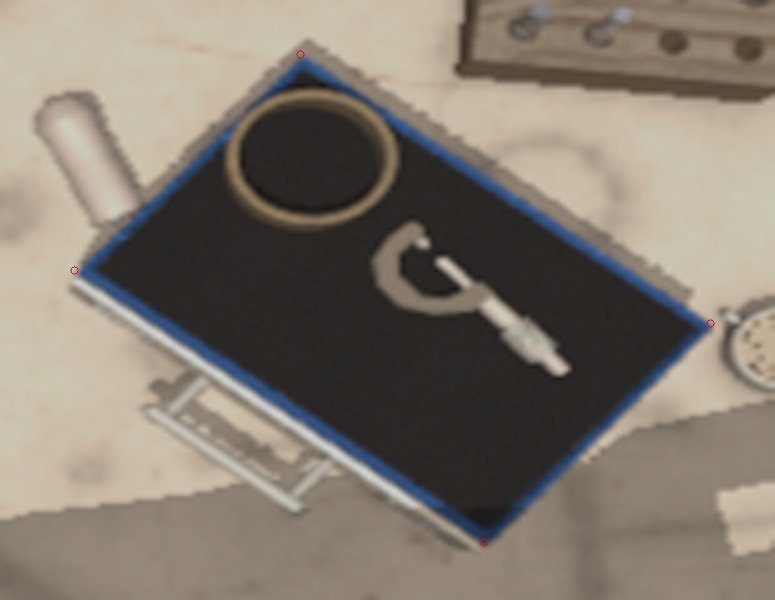

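The fit agrees with the picture: the mat is outlined at its corners, and the bar mid is at about world (0.548,-0.324). First I'll turn the tool so its y points along the unit's x, then move over the handle.

Call:
send_rows(motion=[{"gripper": 1,"offset": [0,0,0],"yaw": -0.12},{"gripper": 1,"offset": [0,0,0],"yaw": -0.12},{"gripper": 1,"offset": [0,0,0],"yaw": -0.12},{"gripper": 1,"offset": [0,0,0],"yaw": -0.12},{"gripper": 0.6,"offset": [40,5,0],"yaw": 0},{"gripper": 0.6,"offset": [40,5,0],"yaw": 0},{"gripper": 0.6,"offset": [40,5,0],"yaw": 0},{"gripper": 0.6,"offset": [40,5,0],"yaw": 0}])

```text
clock: 1.8
tcp_pos: [0.3814, -0.4793, 0.2148]
orientation: [2.828, 1.367, 0.0]
wrist_force: [-0.1, 0.1, 0.0]
finger_gap: 0.722
gripper_force: 0.0
```

Call:
send_rows(motion=[{"gripper": 0.4,"offset": [40,5,0],"yaw": 0},{"gripper": 0.4,"offset": [40,5,0],"yaw": 0},{"gripper": 0.4,"offset": [40,5,10],"yaw": 0},{"gripper": 0.4,"offset": [40,5,20],"yaw": 0},{"gripper": 0.4,"offset": [40,5,20],"yaw": 0},{"gripper": 0.4,"offset": [20,5,20],"yaw": 0},{"gripper": 0.4,"offset": [0,0,0],"yaw": 0},{"gripper": 0.4,"offset": [0,0,0],"yaw": 0}])

```text
clock: 2.6
tcp_pos: [0.5404, -0.3263, 0.1443]
orientation: [-2.827, -1.369, 0.002]
wrist_force: [-0.6, -0.9, -0.2]
finger_gap: 0.399
gripper_force: 0.0
```

```bash
cat >> h.py <<'E'
from scipy.spatial.transform import Rotation as R
O=np.array([.5784,-.3475]); ux=np.array([.783,-.622]); uy=np.array([.622,.783])
def st():
    s=state(); p=np.array(s["tcp_pos"]); M=R.from_rotvec(s["orientation"]).as_matrix()
    d=p[:2]-O; print("t",s["clock"],"tcp unit-frame mm",np.round([d@ux*1000,d@uy*1000,p[2]*1000],1),"yaw err(deg)",np.degrees(np.arctan2(M[1,1],M[0,1])-np.arctan2(-.622,.783)).round(2),"gap",s["finger_gap"],"gf",s["gripper_force"],"F",np.round(s["wrist_force"],2))
    return s
def px(c,P):
    q=np.linalg.inv(c["pose"])@np.append(P,1); q=c["mtx"]@q[:3]; return q[:2]/q[2]
def unit(x,y,z): return np.append(O+x*ux+y*uy,z)
E
python3 - <<'E'
from h import *
st()
c=camera("wrist"); cv2.imwrite("pics/w1.png",c["frame"])
for x in (-.036,-.04,-.044): print(x,px(c,unit(x,0,.036)),px(c,unit(x,.05,.036)))
for q in ("drawer_pull","drawer"):
  for t in trace(c,q)[:1]: print(q,t["score"],t["xy"])
E
```

```text
t 2.6 tcp unit-frame mm [-42.9  -7.  144.3] yaw err(deg) 0.13 gap 0.39949627825824546 gf 0.0 F [-0.58 -0.94 -0.15]
-0.036 [284.0808614  204.22163189] [284.62166655 151.46749128]
-0.04 [279.94674329 204.20670831] [280.29644002 151.4514976 ]
-0.044 [275.81256823 204.19178453] [275.97115114 151.43550369]
drawer_pull 0.88 [314.2, 166.5]
drawer 0.69 [318.8, 165.9]
```

View pics/w1.png

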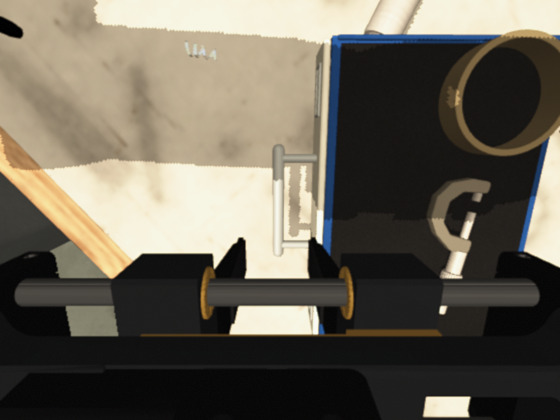

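The wrist view shows the bar at column 279, rows 147–255, which puts it at unit x≈-41 mm, y≈+3 mm. Next: descend and straddle it.

Call:
send_rows(motion=[{"gripper": 0.33,"offset": [5,2,20],"yaw": 0},{"gripper": 0.33,"offset": [5,0,20],"yaw": 0},{"gripper": 0.33,"offset": [0,0,20],"yaw": 0},{"gripper": 0.33,"offset": [0,0,20],"yaw": 0},{"gripper": 0.33,"offset": [0,0,20],"yaw": 0},{"gripper": 0.33,"offset": [0,0,15],"yaw": 0},{"gripper": 0.33,"offset": [0,0,11],"yaw": 0},{"gripper": 0.33,"offset": [0,0,0],"yaw": 0}])

```text
clock: 3.55
tcp_pos: [0.5473, -0.3198, 0.0173]
orientation: [-2.827, -1.366, 0.002]
wrist_force: [-0.3, -0.2, -0.2]
finger_gap: 0.332
gripper_force: 0.0
```

Call:
send_rows(motion=[{"gripper": 0,"offset": [0,0,0],"yaw": 0},{"gripper": 0,"offset": [0,0,0],"yaw": 0},{"gripper": 0,"offset": [0,0,0],"yaw": 0},{"gripper": 0,"offset": [0,0,0],"yaw": 0},{"gripper": 0,"offset": [0,0,0],"yaw": 0},{"gripper": 0,"offset": [0,0,0],"yaw": 0},{"gripper": 0,"offset": [0,0,0],"yaw": 0},{"gripper": 0,"offset": [0,0,0],"yaw": 0}], force=15)

```text
clock: 4.35
tcp_pos: [0.5476, -0.3192, 0.0197]
orientation: [-2.826, -1.367, 0.002]
wrist_force: [-5.5, 2.0, 5.8]
finger_gap: 0.115
gripper_force: 15.0
```

```bash
python3 -c "
from h import *
st()"
```

```text
t 4.35 tcp unit-frame mm [-41.7   3.   19.7] yaw err(deg) 0.09 gap 0.11471562350671186 gf 14.99992623925209 F [-5.47  2.03  5.77]
```

Gripped: the gap is 10.9 mm, which is the bar. Pulling.

Call:
send_rows(motion=[{"gripper": 0,"offset": [0,-6,0],"yaw": 0},{"gripper": 0,"offset": [0,-14,0],"yaw": 0},{"gripper": 0,"offset": [0,-18,0],"yaw": 0},{"gripper": 0,"offset": [0,-18,0],"yaw": 0},{"gripper": 0,"offset": [0,-18,0],"yaw": 0},{"gripper": 0,"offset": [0,-18,0],"yaw": 0},{"gripper": 0,"offset": [0,-18,0],"yaw": 0},{"gripper": 0,"offset": [0,-14,0],"yaw": 0}])

```text
clock: 5.15
tcp_pos: [0.4517, -0.2429, 0.0197]
orientation: [2.826, 1.366, 0.003]
wrist_force: [2.8, -0.4, -0.4]
finger_gap: 0.111
gripper_force: 15.0
```

Call:
send_rows(motion=[{"gripper": 0,"offset": [0,-8,0],"yaw": 0},{"gripper": 0,"offset": [0,-6,0],"yaw": 0},{"gripper": 0,"offset": [0,-5,0],"yaw": 0},{"gripper": 0,"offset": [0,-3,0],"yaw": 0},{"gripper": 0,"offset": [0,-3,0],"yaw": 0},{"gripper": 0,"offset": [0,0,0],"yaw": 0},{"gripper": 0,"offset": [0,0,0],"yaw": 0},{"gripper": 0,"offset": [0,0,0],"yaw": 0}])

```text
clock: 5.95
tcp_pos: [0.4323, -0.2275, 0.0196]
orientation: [2.828, 1.367, 0.001]
wrist_force: [1.7, 0.7, 8.2]
finger_gap: 0.112
gripper_force: 15.0
```

```bash
python3 -c "
from h import *
st()"
```

```text
t 5.95 tcp unit-frame mm [-189.1    3.1   19.6] yaw err(deg) 0.07 gap 0.11185998599017699 gf 14.999960213899612 F [1.68 0.67 8.19]
```

Call:
send_rows(motion=[{"gripper": 0,"offset": [0,-2,0],"yaw": 0},{"gripper": 0,"offset": [0,-2,0],"yaw": 0},{"gripper": 0,"offset": [0,-2,0],"yaw": 0},{"gripper": 0,"offset": [0,-1,0],"yaw": 0},{"gripper": 0,"offset": [0,0,0],"yaw": 0},{"gripper": 0,"offset": [0,0,0],"yaw": 0},{"gripper": 0,"offset": [0,0,0],"yaw": 0},{"gripper": 0,"offset": [0,0,0],"yaw": 0}])

```text
clock: 6.75
tcp_pos: [0.4303, -0.2259, 0.0197]
orientation: [2.819, 1.362, 0.01]
wrist_force: [14.9, -8.4, -8.4]
finger_gap: 0.114
gripper_force: 15.0
```

```bash
python3 -c "
from h import *
st()"
```

```text
t 6.75 tcp unit-frame mm [-191.6    3.    19.7] yaw err(deg) 0.05 gap 0.11369707447823467 gf 14.997590035200119 F [14.87 -8.36 -8.44]
```

At the stop: the stroke is 150 mm and the force has risen. Now release, lift and look.

Call:
send_rows(motion=[{"gripper": 0,"offset": [0,3,0],"yaw": 0},{"gripper": 0.3,"offset": [0,0,0],"yaw": 0},{"gripper": 0.33,"offset": [0,0,0],"yaw": 0},{"gripper": 0.33,"offset": [0,0,0],"yaw": 0},{"gripper": 0.33,"offset": [0,0,-15],"yaw": 0},{"gripper": 0.33,"offset": [0,0,-35],"yaw": 0},{"gripper": 0.33,"offset": [0,0,-45],"yaw": 0},{"gripper": 0.33,"offset": [0,0,-45],"yaw": 0}])

```text
clock: 7.55
tcp_pos: [0.427, -0.224, 0.1586]
orientation: [-2.825, -1.366, 0.003]
wrist_force: [0.3, -0.5, -0.4]
finger_gap: 0.331
gripper_force: 0.0
```

Call:
send_rows(motion=[{"gripper": 0.8,"offset": [0,0,-30],"yaw": 0},{"gripper": 0.85,"offset": [0,0,-20],"yaw": 0},{"gripper": 0.85,"offset": [0,0,0],"yaw": 0},{"gripper": 0.85,"offset": [0,0,0],"yaw": 0},{"gripper": 0.85,"offset": [0,0,0],"yaw": 0},{"gripper": 0.85,"offset": [0,0,0],"yaw": 0},{"gripper": 0.85,"offset": [0,0,0],"yaw": 0},{"gripper": 0.85,"offset": [0,0,0],"yaw": 0}])

```text
clock: 8.35
tcp_pos: [0.4282, -0.2247, 0.2078]
orientation: [-2.827, -1.367, 0.001]
wrist_force: [-0.4, -0.6, 0.1]
finger_gap: 0.847
gripper_force: 0.0
```

```bash
cat > tins.py <<'E'
from h import *
def tins(n):
    c=camera(n)
    for t in trace(c,"tin_a"):
        e=cv2.minEnclosingCircle(np.argwhere(t["mask"])[:,::-1].astype(np.float32))
        a=[]
        for q in (t["xy"],e[0]):
            d=ray(c,q,.047)[:2]-O; a.append(np.round([d@ux*1000,d@uy*1000],1))
        print(n,round(t["score"],2),np.round(t["xy"]),a,round(e[1],1))
    return c
E
python3 - <<'E'
from tins import *
st()
a=tins("wrist");b=tins("top")
cv2.imwrite("pics/w2.png",np.hstack([a["frame"],b["frame"]])[:, :1120][:, ::1]) if 0 else cv2.imwrite("pics/w2.png",np.hstack([a["frame"][:, :],cv2.resize(b["frame"][120:260,250:330+0],(240,420))]))
E
```

```text
t 8.35 tcp unit-frame mm [-194.     2.7  207.8] yaw err(deg) 0.07 gap 0.8474034232229465 gf 0.0 F [-0.41 -0.59  0.09]
wrist 0.97 [386. 124.] [array([-77. ,  86.6]), array([-78.8,  86.3])] 35.2
wrist 0.72 [377. 199.] [array([-79.9,   4.4]), array([-80. ,   5.6])] 31.7
wrist 0.67 [381. 251.] [array([-69.6, -59.3]), array([-73.9, -66.3])] 29.1
top 0.76 [336. 248.] [array([-70.9, -80.7]), array([-73.3, -80.8])] 13.3
top 0.56 [314. 227.] [array([-67.2,  -0.3]), array([-73.8,  -1.7])] 12.1
top 0.55 [292. 207.] [array([-63.9,  76.8]), array([-73.7,  81.9])] 13.0
top 0.33 [198. 237.] [array([-279.8,  214. ]), array([-268. ,  213.7])] 4.3
```

View pics/w2.png

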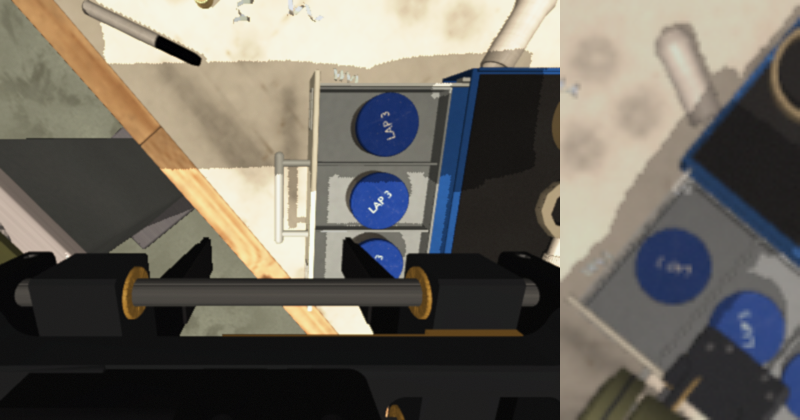

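The drawer is fully out, with lids at (387,124), (379,199) and (382,258) in the wrist view, near unit x≈-78. Starting with the left tin.

Call:
send_rows(motion=[{"gripper": 0.85,"offset": [14,19,0],"yaw": 0},{"gripper": 0.85,"offset": [14,19,10],"yaw": 0},{"gripper": 0.85,"offset": [14,19,20],"yaw": 0},{"gripper": 0.85,"offset": [14,19,20],"yaw": 0},{"gripper": 0.85,"offset": [13,19,20],"yaw": 0},{"gripper": 0.85,"offset": [13,19,20],"yaw": 0},{"gripper": 0.85,"offset": [0,0,10],"yaw": 0},{"gripper": 0.85,"offset": [0,0,0],"yaw": 0}])

```text
clock: 9.35
tcp_pos: [0.5673, -0.2307, 0.1063]
orientation: [-2.825, -1.367, 0.005]
wrist_force: [-0.4, 0.3, -1.1]
finger_gap: 0.852
gripper_force: 0.0
```

```bash
python3 -c "
from tins import *
st(); tins('wrist'); tins('top')"
```

```text
t 9.35 tcp unit-frame mm [-81.3  84.6 106.3] yaw err(deg) 0.1 gap 0.8516882167338309 gf 0.0 F [-0.36  0.28 -1.09]
wrist 0.97 [286. 221.] [array([-74.3,  88.8]), array([-74.6,  88.7])] 41.7
wrist 0.56 [285. 316.] [array([-74.2,   1.3]), array([-75.8,  11.1])] 40.0
top 0.79 [337. 250.] [array([-74.2, -85.2]), array([-73.4, -81.6])] 13.4
top 0.78 [315. 232.] [array([-74.8, -12.3]), array([-73.2,  -8.2])] 12.1
```

Call:
send_rows(motion=[{"gripper": 0.85,"offset": [2,6,10],"yaw": 0},{"gripper": 0.85,"offset": [0,0,15],"yaw": 0},{"gripper": 0.85,"offset": [0,0,15],"yaw": 0},{"gripper": 0.85,"offset": [0,0,15],"yaw": 0},{"gripper": 0.85,"offset": [0,0,15],"yaw": 0},{"gripper": 0.85,"offset": [0,0,14],"yaw": 0},{"gripper": 0.85,"offset": [0,0,0],"yaw": 0},{"gripper": 0.72,"offset": [0,0,0],"yaw": 0}], force=20)

```text
clock: 10.35
tcp_pos: [0.5745, -0.2334, 0.024]
orientation: [-2.828, -1.367, 0.001]
wrist_force: [-0.2, 0.5, -0.2]
finger_gap: 0.809
gripper_force: 0.0
```

Call:
send_rows(motion=[{"gripper": 0.6,"offset": [0,0,0],"yaw": 0},{"gripper": 0.5,"offset": [0,0,0],"yaw": 0},{"gripper": 0.5,"offset": [0,0,0],"yaw": 0},{"gripper": 0.5,"offset": [0,0,0],"yaw": 0},{"gripper": 0.5,"offset": [0,0,0],"yaw": 0},{"gripper": 0.5,"offset": [0,0,0],"yaw": 0},{"gripper": 0.5,"offset": [0,0,0],"yaw": 0},{"gripper": 0.5,"offset": [0,0,0],"yaw": 0}], force=20)

```text
clock: 11.15
tcp_pos: [0.5752, -0.2337, 0.0255]
orientation: [2.828, 1.367, 0.001]
wrist_force: [-2.2, 1.1, 6.4]
finger_gap: 0.699
gripper_force: 20.0
```

```bash
python3 -c "
from tins import *
st()"
```

```text
t 11.15 tcp unit-frame mm [-73.3  87.1  25.5] yaw err(deg) 0.07 gap 0.6988195877194563 gf 20.000603199005127 F [-2.16  1.15  6.43]
```

Call:
send_rows(motion=[{"gripper": 0.5,"offset": [0,0,-5],"yaw": 0},{"gripper": 0.5,"offset": [0,0,-10],"yaw": 0},{"gripper": 0.5,"offset": [0,0,-15],"yaw": 0},{"gripper": 0.5,"offset": [0,0,-15],"yaw": 0},{"gripper": 0.5,"offset": [0,0,-10],"yaw": 0},{"gripper": 0.5,"offset": [0,0,-5],"yaw": 0},{"gripper": 0.5,"offset": [0,0,0],"yaw": 0},{"gripper": 0.5,"offset": [0,0,0],"yaw": 0}])

```text
clock: 11.95
tcp_pos: [0.5744, -0.2334, 0.0844]
orientation: [-2.828, -1.367, 0.001]
wrist_force: [-0.0, -0.7, -4.5]
finger_gap: 0.7
gripper_force: 20.0
```

```bash
cat > weigh.py <<'E'
from h import *
F=[]; T=[]
for i in range(8):
    camera("top"); s=state(); F.append(s["wrist_force"]); T.append(s["tau"])
print("F",np.mean(F,0).round(2),np.std(F,0).round(2),"tau",np.mean(T,0).round(2)); st()
E
python3 weigh.py
```

```text
F [-0.28 -0.11 -4.31] [0.5  0.3  0.41] tau [ 0.000e+00 -4.377e+01 -3.541e+01  8.000e-02  2.000e-02 -0.000e+00]
t 12.35 tcp unit-frame mm [-73.9  86.9  84.3] yaw err(deg) 0.07 gap 0.6999497896218547 gf 19.999506175518036 F [ 0.27 -0.05 -4.75]
```

About 0.42 kg. I'll set it back gently and heft the others for comparison.

Call:
send_rows(motion=[{"gripper": 0.5,"offset": [0,0,10],"yaw": 0},{"gripper": 0.5,"offset": [0,0,14],"yaw": 0},{"gripper": 0.5,"offset": [0,0,14],"yaw": 0},{"gripper": 0.5,"offset": [0,0,10],"yaw": 0},{"gripper": 0.5,"offset": [0,0,5],"yaw": 0},{"gripper": 0.5,"offset": [0,0,4],"yaw": 0},{"gripper": 0.5,"offset": [0,0,2],"yaw": 0},{"gripper": 0.5,"offset": [0,0,0],"yaw": 0}])

```text
clock: 13.15
tcp_pos: [0.5751, -0.2338, 0.0261]
orientation: [2.828, 1.367, 0.001]
wrist_force: [-0.4, -0.2, -4.5]
finger_gap: 0.697
gripper_force: 20.0
```

Call:
send_rows(motion=[{"gripper": 0.5,"offset": [0,0,0],"yaw": 0},{"gripper": 0.72,"offset": [0,0,0],"yaw": 0},{"gripper": 0.76,"offset": [0,0,0],"yaw": 0},{"gripper": 0.85,"offset": [0,0,0],"yaw": 0},{"gripper": 0.85,"offset": [0,0,0],"yaw": 0},{"gripper": 0.85,"offset": [0,0,-10],"yaw": 0},{"gripper": 0.85,"offset": [0,0,-25],"yaw": 0},{"gripper": 0.85,"offset": [0,0,-45],"yaw": 0}])

```text
clock: 13.95
tcp_pos: [0.5722, -0.2323, 0.1033]
orientation: [-2.823, -1.365, 0.007]
wrist_force: [0.8, -1.0, 0.2]
finger_gap: 0.851
gripper_force: 0.0
```

Call:
send_rows(motion=[{"gripper": 0.85,"offset": [-10,0,-10],"yaw": 0},{"gripper": 0.85,"offset": [-18,0,0],"yaw": 0},{"gripper": 0.85,"offset": [-20,0,0],"yaw": 0},{"gripper": 0.85,"offset": [-20,-1,0],"yaw": 0},{"gripper": 0.85,"offset": [-16,0,0],"yaw": 0},{"gripper": 0.85,"offset": [0,0,0],"yaw": 0},{"gripper": 0.85,"offset": [0,0,0],"yaw": 0},{"gripper": 0.85,"offset": [0,0,0],"yaw": 0}])

```text
clock: 14.75
tcp_pos: [0.5218, -0.2984, 0.1152]
orientation: [-2.827, -1.368, 0.0]
wrist_force: [-0.1, -0.3, 0.1]
finger_gap: 0.849
gripper_force: 0.0
```

```bash
python3 -c "
from tins import *
st(); a=tins('wrist'); tins('top'); cv2.imwrite('pics/w3.png',a['frame'])"; python3 weigh.py
```

```text
t 14.75 tcp unit-frame mm [-74.8   3.3 115.2] yaw err(deg) 0.09 gap 0.8492747925899736 gf 0.0 F [-0.15 -0.33  0.14]
wrist 0.8 [276. 312.] [array([-75.1, -81.7]), array([-73.2, -69.7])] 39.6
wrist 0.66 [276. 221.] [array([-76. ,   4.7]), array([-75.2,   4.6])] 40.1
wrist 0.65 [276. 118.] [array([-75.7,  87.9]), array([-74.1,  86.4])] 45.7
top 0.89 [287. 208.] [array([-72.4,  84.1]), array([-72.3,  83.6])] 12.6
F [0.13 0.27 0.08] [0.37 0.55 0.4 ] tau [ 2.000e-02 -3.831e+01 -3.373e+01  8.000e-02  3.000e-02  0.000e+00]
t 15.35 tcp unit-frame mm [-74.6   3.  115.7] yaw err(deg) 0.08 gap 0.8487807279044601 gf 0.0 F [ 0.51 -0.58  0.67]
```

View pics/w3.png

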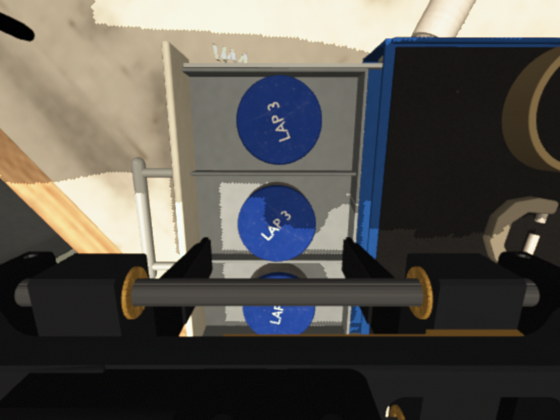

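The wrist view shows the left tin upright in its bay at (279,120), the middle tin at (276,221), and the fingers in line. Baseline force is ≈0.1 N. Now grasping the middle tin.

Call:
send_rows(motion=[{"gripper": 0.85,"offset": [0,0,12],"yaw": 0},{"gripper": 0.85,"offset": [0,0,18],"yaw": 0},{"gripper": 0.85,"offset": [0,0,18],"yaw": 0},{"gripper": 0.85,"offset": [0,0,18],"yaw": 0},{"gripper": 0.85,"offset": [0,0,15],"yaw": 0},{"gripper": 0.85,"offset": [0,0,11],"yaw": 0},{"gripper": 0.85,"offset": [0,0,0],"yaw": 0},{"gripper": 0.72,"offset": [0,0,0],"yaw": 0}])

```text
clock: 16.15
tcp_pos: [0.5219, -0.2989, 0.0237]
orientation: [2.828, 1.368, 0.0]
wrist_force: [-0.6, 0.0, 1.0]
finger_gap: 0.811
gripper_force: 0.0
```

Call:
send_rows(motion=[{"gripper": 0.6,"offset": [0,0,0],"yaw": 0},{"gripper": 0.5,"offset": [0,0,0],"yaw": 0},{"gripper": 0.5,"offset": [0,0,0],"yaw": 0},{"gripper": 0.5,"offset": [0,0,0],"yaw": 0},{"gripper": 0.5,"offset": [0,0,0],"yaw": 0},{"gripper": 0.5,"offset": [0,0,0],"yaw": 0},{"gripper": 0.5,"offset": [0,0,0],"yaw": 0},{"gripper": 0.5,"offset": [0,0,0],"yaw": 0}])

```text
clock: 16.95
tcp_pos: [0.5225, -0.2992, 0.0248]
orientation: [2.827, 1.367, 0.001]
wrist_force: [0.5, 0.7, 4.8]
finger_gap: 0.701
gripper_force: 20.0
```

Call:
send_rows(motion=[{"gripper": 0.5,"offset": [0,0,-5],"yaw": 0},{"gripper": 0.5,"offset": [0,0,-10],"yaw": 0},{"gripper": 0.5,"offset": [0,0,-15],"yaw": 0},{"gripper": 0.5,"offset": [0,0,-15],"yaw": 0},{"gripper": 0.5,"offset": [0,0,-10],"yaw": 0},{"gripper": 0.5,"offset": [0,0,-5],"yaw": 0},{"gripper": 0.5,"offset": [0,0,0],"yaw": 0},{"gripper": 0.5,"offset": [0,0,0],"yaw": 0}])

```text
clock: 17.75
tcp_pos: [0.5215, -0.2986, 0.0834]
orientation: [-2.828, -1.367, 0.0]
wrist_force: [0.6, -0.1, -1.9]
finger_gap: 0.702
gripper_force: 20.0
```

```bash
python3 weigh.py
```

```text
F [ 0.07  0.2  -0.99] [0.44 0.49 0.34] tau [ 0.000e+00 -3.998e+01 -3.365e+01  8.000e-02  3.000e-02 -0.000e+00]
t 18.15 tcp unit-frame mm [-74.8   2.9  83.3] yaw err(deg) 0.07 gap 0.6996638387671297 gf 19.999893307685852 F [-0.2   1.21 -0.67]
```

The middle tin is only ≈0.11 kg. I'll set it back, then heft the right tin as well, as asked.

Call:
send_rows(motion=[{"gripper": 0.5,"offset": [0,0,10],"yaw": 0},{"gripper": 0.5,"offset": [0,0,14],"yaw": 0},{"gripper": 0.5,"offset": [0,0,14],"yaw": 0},{"gripper": 0.5,"offset": [0,0,10],"yaw": 0},{"gripper": 0.5,"offset": [0,0,6],"yaw": 0},{"gripper": 0.5,"offset": [0,0,4],"yaw": 0},{"gripper": 0.5,"offset": [0,0,2],"yaw": 0},{"gripper": 0.5,"offset": [0,0,1],"yaw": 0}])

```text
clock: 18.95
tcp_pos: [0.5229, -0.2997, 0.0247]
orientation: [2.826, 1.367, 0.001]
wrist_force: [-2.3, 1.2, 9.1]
finger_gap: 0.698
gripper_force: 20.0
```

Call:
send_rows(motion=[{"gripper": 0.5,"offset": [0,0,0],"yaw": 0},{"gripper": 0.72,"offset": [0,0,0],"yaw": 0},{"gripper": 0.76,"offset": [0,0,0],"yaw": 0},{"gripper": 0.85,"offset": [0,0,0],"yaw": 0},{"gripper": 0.85,"offset": [0,0,0],"yaw": 0},{"gripper": 0.85,"offset": [0,0,-10],"yaw": 0},{"gripper": 0.85,"offset": [0,0,-25],"yaw": 0},{"gripper": 0.85,"offset": [0,0,-45],"yaw": 0}])

```text
clock: 19.75
tcp_pos: [0.5194, -0.2971, 0.1002]
orientation: [-2.822, -1.365, 0.006]
wrist_force: [0.6, -1.2, -0.2]
finger_gap: 0.852
gripper_force: 0.0
```

Call:
send_rows(motion=[{"gripper": 0.85,"offset": [-10,0,-10],"yaw": 0},{"gripper": 0.85,"offset": [-18,0,0],"yaw": 0},{"gripper": 0.85,"offset": [-20,0,0],"yaw": 0},{"gripper": 0.85,"offset": [-20,0,0],"yaw": 0},{"gripper": 0.85,"offset": [-14,0,0],"yaw": 0},{"gripper": 0.85,"offset": [0,0,0],"yaw": 0},{"gripper": 0.85,"offset": [0,0,0],"yaw": 0},{"gripper": 0.85,"offset": [0,0,0],"yaw": 0}])

```text
clock: 20.55
tcp_pos: [0.4712, -0.3626, 0.1126]
orientation: [-2.828, -1.368, -0.0]
wrist_force: [-0.2, -0.0, -0.1]
finger_gap: 0.851
gripper_force: 0.0
```

```bash
python3 -c "
from tins import *
st(); a=tins('wrist'); cv2.imwrite('pics/w4.png',a['frame'])"
```

```text
t 20.55 tcp unit-frame mm [-74.6 -78.5 112.6] yaw err(deg) 0.1 gap 0.8508706807257926 gf 0.0 F [-0.2  -0.04 -0.05]
wrist 0.67 [281.  24.] [array([-72.3,  69.1]), array([-71.5,  76.5])] 48.5
wrist 0.6 [280. 220.] [array([-72.3, -75.1]), array([-70.7, -75.4])] 40.5
wrist 0.59 [278. 125.] [array([-74. ,   0.8]), array([-74.2,   2.2])] 45.2
```

View pics/w4.png

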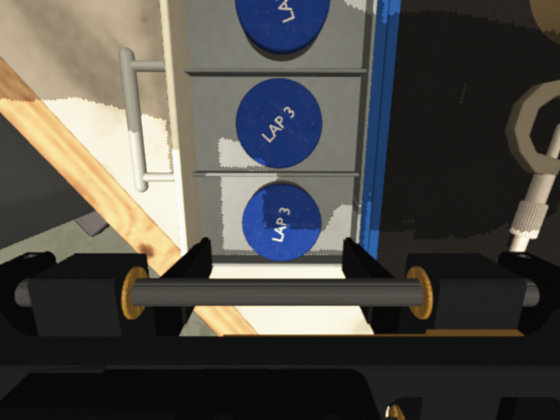

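The left and middle tins stand upright in their bays, and the right tin at (281,221) lies between the fingers.

Call:
send_rows(motion=[{"gripper": 0.85,"offset": [1,2,12],"yaw": 0},{"gripper": 0.85,"offset": [0,0,18],"yaw": 0},{"gripper": 0.85,"offset": [0,0,18],"yaw": 0},{"gripper": 0.85,"offset": [0,0,18],"yaw": 0},{"gripper": 0.85,"offset": [0,0,13],"yaw": 0},{"gripper": 0.85,"offset": [0,0,10],"yaw": 0},{"gripper": 0.85,"offset": [0,0,0],"yaw": 0},{"gripper": 0.72,"offset": [0,0,0],"yaw": 0}])

```text
clock: 21.45
tcp_pos: [0.4733, -0.3636, 0.0238]
orientation: [2.828, 1.368, 0.0]
wrist_force: [0.1, -0.3, -0.3]
finger_gap: 0.814
gripper_force: 0.0
```

Call:
send_rows(motion=[{"gripper": 0.6,"offset": [0,0,0],"yaw": 0},{"gripper": 0.5,"offset": [0,0,0],"yaw": 0},{"gripper": 0.5,"offset": [0,0,0],"yaw": 0},{"gripper": 0.5,"offset": [0,0,0],"yaw": 0},{"gripper": 0.5,"offset": [0,0,0],"yaw": 0},{"gripper": 0.5,"offset": [0,0,0],"yaw": 0},{"gripper": 0.5,"offset": [0,0,0],"yaw": 0},{"gripper": 0.5,"offset": [0,0,0],"yaw": 0}])

```text
clock: 22.25
tcp_pos: [0.4738, -0.3642, 0.0247]
orientation: [2.827, 1.367, 0.001]
wrist_force: [0.1, -0.3, 5.8]
finger_gap: 0.701
gripper_force: 20.0
```

Call:
send_rows(motion=[{"gripper": 0.5,"offset": [0,0,-5],"yaw": 0},{"gripper": 0.5,"offset": [0,0,-10],"yaw": 0},{"gripper": 0.5,"offset": [0,0,-15],"yaw": 0},{"gripper": 0.5,"offset": [0,0,-15],"yaw": 0},{"gripper": 0.5,"offset": [0,0,-10],"yaw": 0},{"gripper": 0.5,"offset": [0,0,-5],"yaw": 0},{"gripper": 0.5,"offset": [0,0,0],"yaw": 0},{"gripper": 0.5,"offset": [0,0,0],"yaw": 0}])

```text
clock: 23.05
tcp_pos: [0.4728, -0.3633, 0.0834]
orientation: [-2.828, -1.367, 0.0]
wrist_force: [-0.6, -0.1, -2.1]
finger_gap: 0.699
gripper_force: 20.0
```

```bash
python3 weigh.py
```

```text
F [-0.21 -0.08 -2.  ] [0.47 0.53 0.5 ] tau [  0.   -39.7  -33.8    0.07   0.04  -0.  ]
t 23.45 tcp unit-frame mm [-72.7 -78.1  83.3] yaw err(deg) 0.07 gap 0.6995548132802243 gf 19.999802112579346 F [-0.1  -0.05 -2.72]
```

The right tin is ≈0.2 kg, so the left one (≈0.43 kg) is the heaviest. Setting this one back, then returning to the left tin.

Call:
send_rows(motion=[{"gripper": 0.5,"offset": [0,0,10],"yaw": 0},{"gripper": 0.5,"offset": [0,0,14],"yaw": 0},{"gripper": 0.5,"offset": [0,0,14],"yaw": 0},{"gripper": 0.5,"offset": [0,0,10],"yaw": 0},{"gripper": 0.5,"offset": [0,0,6],"yaw": 0},{"gripper": 0.5,"offset": [0,0,4],"yaw": 0},{"gripper": 0.5,"offset": [0,0,2],"yaw": 0},{"gripper": 0.5,"offset": [0,0,1],"yaw": 0}])

```text
clock: 24.25
tcp_pos: [0.4742, -0.3643, 0.0247]
orientation: [2.827, 1.367, 0.002]
wrist_force: [-1.2, 1.9, 8.6]
finger_gap: 0.7
gripper_force: 20.0
```

Call:
send_rows(motion=[{"gripper": 0.5,"offset": [0,0,0],"yaw": 0},{"gripper": 0.72,"offset": [0,0,0],"yaw": 0},{"gripper": 0.76,"offset": [0,0,0],"yaw": 0},{"gripper": 0.85,"offset": [0,0,0],"yaw": 0},{"gripper": 0.85,"offset": [0,0,0],"yaw": 0},{"gripper": 0.85,"offset": [0,0,-10],"yaw": 0},{"gripper": 0.85,"offset": [0,0,-25],"yaw": 0},{"gripper": 0.85,"offset": [0,0,-45],"yaw": 0}])

```text
clock: 25.05
tcp_pos: [0.4709, -0.3616, 0.1002]
orientation: [-2.822, -1.364, 0.004]
wrist_force: [0.3, -0.5, -0.0]
finger_gap: 0.851
gripper_force: 0.0
```

Call:
send_rows(motion=[{"gripper": 0.85,"offset": [10,0,-10],"yaw": 0},{"gripper": 0.85,"offset": [30,0,0],"yaw": 0},{"gripper": 0.85,"offset": [35,0,0],"yaw": 0},{"gripper": 0.85,"offset": [35,0,0],"yaw": 0},{"gripper": 0.85,"offset": [30,0,0],"yaw": 0},{"gripper": 0.85,"offset": [24,0,0],"yaw": 0},{"gripper": 0.85,"offset": [0,0,0],"yaw": 0},{"gripper": 0.85,"offset": [0,0,0],"yaw": 0}])

```text
clock: 25.85
tcp_pos: [0.575, -0.2346, 0.1127]
orientation: [2.827, 1.369, -0.001]
wrist_force: [0.2, -1.0, -0.1]
finger_gap: 0.851
gripper_force: 0.0
```

```bash
python3 -c "
from tins import *
st(); a=tins('wrist'); tins('top')"
```

```text
t 25.85 tcp unit-frame mm [-72.9  86.3 112.7] yaw err(deg) 0.15 gap 0.8513142583520612 gf 0.0 F [ 0.18 -0.96 -0.11]
wrist 0.92 [281. 222.] [array([-69.4,  87.9]), array([-69.4,  88.7])] 40.8
wrist 0.66 [277. 314.] [array([-72.6,   1. ]), array([-71.5,  10.4])] 39.9
top 0.77 [338. 247.] [array([-65.7, -82.5]), array([-70.4, -81.7])] 13.3
top 0.64 [317. 231.] [array([-70.5, -13.8]), array([-68.1,  -9.4])] 12.1
```

Call:
send_rows(motion=[{"gripper": 0.85,"offset": [1,2,12],"yaw": 0},{"gripper": 0.85,"offset": [0,0,18],"yaw": 0},{"gripper": 0.85,"offset": [0,0,18],"yaw": 0},{"gripper": 0.85,"offset": [0,0,18],"yaw": 0},{"gripper": 0.85,"offset": [0,0,13],"yaw": 0},{"gripper": 0.85,"offset": [0,0,10],"yaw": 0},{"gripper": 0.85,"offset": [0,0,0],"yaw": 0},{"gripper": 0.72,"offset": [0,0,0],"yaw": 0}])

```text
clock: 26.85
tcp_pos: [0.5773, -0.2356, 0.0239]
orientation: [2.828, 1.367, 0.0]
wrist_force: [0.8, 0.5, 0.0]
finger_gap: 0.809
gripper_force: 0.0
```

Call:
send_rows(motion=[{"gripper": 0.6,"offset": [0,0,0],"yaw": 0},{"gripper": 0.5,"offset": [0,0,0],"yaw": 0},{"gripper": 0.5,"offset": [0,0,0],"yaw": 0},{"gripper": 0.5,"offset": [0,0,0],"yaw": 0},{"gripper": 0.5,"offset": [0,0,0],"yaw": 0},{"gripper": 0.5,"offset": [0,0,0],"yaw": 0},{"gripper": 0.5,"offset": [0,0,0],"yaw": 0},{"gripper": 0.5,"offset": [0,0,0],"yaw": 0}], force=25)

```text
clock: 27.65
tcp_pos: [0.578, -0.2359, 0.0248]
orientation: [2.827, 1.367, 0.002]
wrist_force: [1.4, -0.4, 6.3]
finger_gap: 0.695
gripper_force: 25.0
```

Call:
send_rows(motion=[{"gripper": 0.5,"offset": [0,0,-5],"yaw": 0},{"gripper": 0.5,"offset": [0,0,-15],"yaw": 0},{"gripper": 0.5,"offset": [0,0,-25],"yaw": 0},{"gripper": 0.5,"offset": [0,0,-35],"yaw": 0},{"gripper": 0.5,"offset": [0,0,-35],"yaw": 0},{"gripper": 0.5,"offset": [0,0,-35],"yaw": 0},{"gripper": 0.5,"offset": [0,0,-25],"yaw": 0},{"gripper": 0.5,"offset": [0,0,-15],"yaw": 0}])

```text
clock: 28.45
tcp_pos: [0.5771, -0.2353, 0.2161]
orientation: [2.827, 1.367, 0.002]
wrist_force: [-0.2, -0.3, -3.8]
finger_gap: 0.698
gripper_force: 25.0
```

Call:
send_rows(motion=[{"gripper": 0.5,"offset": [0,0,0],"yaw": 0},{"gripper": 0.5,"offset": [0,0,0],"yaw": 0},{"gripper": 0.5,"offset": [0,0,0],"yaw": 0},{"gripper": 0.5,"offset": [0,0,0],"yaw": 0},{"gripper": 0.5,"offset": [0,0,0],"yaw": 0},{"gripper": 0.5,"offset": [0,0,0],"yaw": 0},{"gripper": 0.5,"offset": [0,0,0],"yaw": 0},{"gripper": 0.5,"offset": [0,0,0],"yaw": 0}])

```text
clock: 29.25
tcp_pos: [0.5771, -0.2355, 0.2137]
orientation: [-2.828, -1.368, -0.0]
wrist_force: [0.5, 0.3, -4.9]
finger_gap: 0.696
gripper_force: 25.0
```

```bash
python3 weigh.py; python3 - <<'E'
from tins import *
a=tins("wrist"); s=camera("scene"); b=camera("top")
for x in (-.185,-.188,-.191): print("bar pred wrist/scene",px(a,unit(x,.003,.036)).round(1),px(s,unit(x,.003,.036)).round(1))
cv2.imwrite("pics/end.png",np.hstack([cv2.resize(a["frame"],(400,300)),cv2.resize(s["frame"][60:240,180:420],(400,300))]))
cv2.imwrite("pics/endw.png",a["frame"])
E
```

```text
F [-0.13  0.1  -4.47] [0.36 0.38 0.4 ] tau [-0.000e+00 -4.178e+01 -3.858e+01  8.000e-02  2.000e-02 -0.000e+00]
t 29.65 tcp unit-frame mm [-70.7  86.9 213.7] yaw err(deg) 0.08 gap 0.6960126612415916 gf 24.999407529830933 F [-0.5  -0.05 -4.21]
wrist 0.88 [276. 252.] [array([-72.,  21.]), array([-71.6,   6.4])] 61.5
wrist 0.68 [278. 325.] [array([-68.4, -81.6]), array([-70.6, -80.4])] 24.7
bar pred wrist/scene [186.8 261.8] [351.1 238.7]
bar pred wrist/scene [184.4 261.8] [351.6 240. ]
bar pred wrist/scene [182.1 261.8] [352.2 241.3]
```

View pics/end.png

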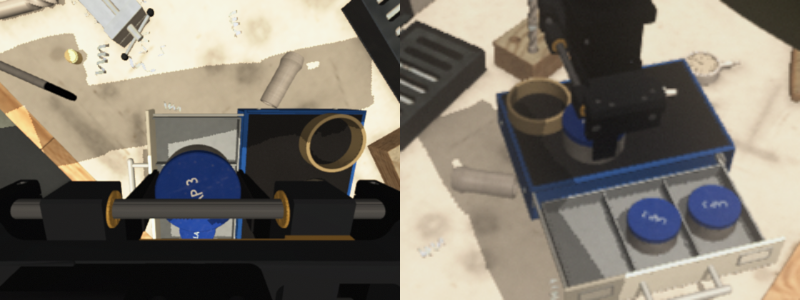

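View pics/endw.png

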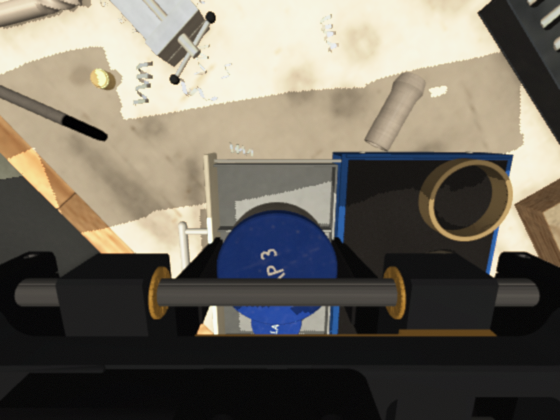

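The heaviest tin is held upright and still with its underside about 0.20 m above the bench. The other two stand upright in their bays. The bar at column 184 in the wrist view puts the drawer about 147 mm out, and nothing lying around has moved. Handing in.

```bash
python3 -c "
from bench import finish_job
print(finish_job())"
```

```text
the job is handed in; nothing more can be done
None
```

The job is handed in: the gripper holds the heaviest tin (left bay, about 0.43 kg; the others weighed about 0.11 and 0.2 kg) upright and still about 20 cm above the bench, the other two tins are back upright in their bays, and the drawer is out, though it crept back about 3 mm from its stop (roughly 147 of 150 mm).

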